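# Turn the circuit board over in its soldering holder and latch it

## Task

Turn the circuit board over in its soldering holder so that the solder side faces up: push the latch handle back to free the frame, push the frame over through its half turn until it stops, then press the latch down until its roller is fully home in the notch. Do it all by pushing with the fingers: grip and lift nothing, push only on the latch and on the frame's bars and not on the board or its parts, keep the holder standing on the bench close to where it is, and leave the things around it alone.

Things in the scene. Friction and masses are not known exactly. Their poses are not given: they have to be found in the camera images.
- holder: loose soldering holder, 2.4 kg: two dark cast feet (170 x 40 mm, 19 mm high) joined by rods, a post on each. Origin: centre of its underside, on the bench; x to its back, y to its left; its front (-x) faces the robot within 0.5 rad. Posts: inner faces at y = +-100 mm, tops 117 mm up. The latch is outside the right post (-y); a fixed black knob outside the left one, to y = +130 mm.
- pivot (a point): middle of the frame's pivot axis, 95 mm above the holder's origin; same axes as the holder. The axis runs along the holder's y.
- frame (a joint): turn of the frame: 0 at the start (parts side up, level), pi = turned over, solder side up, level, at its stop. It turns one way only: the front bar (bar_a) goes down and back underneath while the rear bar (bar_b) comes up, over the top and down to the front. Balanced; a friction bearing (0.15 N m, 2.6 N at a bar) holds it where it is left. While the latch is home it cannot turn.
- bar_a (a point): middle of the frame's front bar (nearest the robot at the start), 57 mm from the pivot axis, half-way through its thickness. The aluminium frame is 128 mm front to back and 188 mm along y; its bars are 14 mm wide and 12 mm thick. Moves with the frame; z axis square to the board, x axis across the frame from bar_a to bar_b.
- bar_b (a point): the same for the bar that is at the back at the start and comes over the top to the front.
- board: green circuit board in the frame, 100 x 162 x 2.4 mm, half-way through the bars' thickness (bars stand 5 mm proud of it on both sides). Chips, capacitors, a heat sink, terminals and a relay stand up to 36 mm above it on the parts side, none within 8 mm of the front and rear bars. Origin: its centre, on the pivot axis.
- latch (a joint): angle of the latch, a steel bell crank with a friction pivot (0.06 N m, stays where left): 0 = home, arm level, roller in the disc's notch; 0.75 = fully back. Pushing its upright handle back raises the arm; pressing the arm's front pad down lowers it. The roller is clear of the disc from about 0.25. The disc has a notch for each level position of the frame; elsewhere the roller stops on its rim.
- latch_pivot (a point): centre of the latch's pivot, which is parallel to the holder's y, at (45, -124, 118) mm of the holder; same axes as the holder.
- latch_handle (a point): centre of the latch's black upright handle, 14 mm (front to back) x 22 mm x 34 mm high, 57 mm above the latch's pivot at joint value 0; it goes back and down as the latch opens.
- latch_pad (a point): middle of the top face of the black thumb pad (24 x 20 mm) at the front end of the latch's arm, 86 mm in front of the latch's pivot and 7 mm above it at joint value 0; it rises and comes back as the latch opens.
- solder_spool: spool of solder wire standing on its flange, diameter 60 mm, 38 mm high, behind the holder to the right; origin at the centre of its underside
- flux_tub: round tub with a screw lid, diameter 48 mm, 27 mm high, behind the holder to the left; origin at the centre of its underside
- side_cutter: side cutter lying flat, 61 x 130 x 12 mm, to the left of the holder; origin under its centre, y along its length
- tweezers: steel tweezers lying flat, 13 x 120 x 9 mm, to the right of the holder; origin under their centre, y along their length

How it is judged:
By the outcome, as a careful person would: the job done as asked, in the order asked, and still so for the second after the job is handed in, with the robot touching nothing.
It also fails if it takes over 61 s, if anything falls off the work surface, if the arm or the gripper's body presses on something with over 40 N, if the wrist force passes 120 N, or if a joint passes its speed limit or range.

## Robot

A 7-joint arm with a two-finger parallel gripper is mounted at the origin on a cart in front of the work surface, level with it; the furniture and walls round the work are solid. World frame = base frame: x ahead of the robot, y to its left, z up, the work surface at z = 0. Lengths are in m, angles in rad, forces in N, time in s.
With the tool pointing down it reaches from about 0.4 to 0.875 m from the base axis. Payload 4.4 kg.
Tool frame: the origin (TCP) lies midway between the tips of the shut fingers; the grasp point (between the pads) lies 19 mm behind it; z points along the fingers, y is the line along which they close (so a half turn about z gives the same grasp; the last joint's range is limited). The gripper opens to 85 mm and grips with 20 to 120 N. Pads are 22 mm wide; open, the fingers measure 114 mm over their backs; the gripper's body (76 mm by 85 mm) begins 54 mm behind the grasp point. The pads swing forward as they close: fully open they stand 13 mm farther back than shut.
Start: joints at [-1.387, 0.628, 0.038, 1.517, -0.027, 0.996, -0.02], TCP at [0.161, 0.63, 0.194] pointing down, gripper open.
Joint ranges: [-3.06, 3.06], [-0.37, 2.12], [-1.25, 1.32], [0.18, 2.47], [-1.1, 4.24], [0.23, 1.98], [-2.94, 2.94]. Speed limits (rad/s): [2.57, 2.57, 3.14, 3.14, 3.14, 3.14, 3.14].

## Interface

Orientations are given as [roll, pitch, yaw] about the fixed x, y, z axes, in that order (R = Rz(yaw) Ry(pitch) Rx(roll)).
In Python, from workcell import ctrl, vision gives the robot as it stands.
- The arm moves only by the tool arm_command, never from a script. Its argument "moves" is one flat list of numbers, 5 for each row, row after row: the gripper's target within -1 to 1 (fully open at 1, half-way at 0, shut at -1), then the shift along the tool's x, y, z each as a share of 0.025 m, from -1 to 1, then the turn about the tool's z as a share of pi/4 rad, from -1 to 1. In form: [hand, dx, dy, dz, spin, hand, dx, dy, dz, spin, ...]. A call has 1 to 12 rows; each row shifts and turns the commanded pose from where the row before left it, along the tool's axes as they then stand; what a row does not reach is not made up. A row lasts 1/12 s, in which the tool goes at most 41.7 mm and 7.16 degrees, less where a joint would pass 70% of its speed; a pose out of reach is approached as far as the arm can. A call with a number of a shift or a turn outside -1 to 1 is refused whole. A call with a gripper value outside its range is refused whole. The fingers move at their own pace and stop on an object; the grip force is fixed at half the most. Time passes only in rows, so rows that do not move let the fingers close. It gives the time, the measured TCP pose, the force, the opening and the grip force at its end, in the units of the state.
- ctrl.observe(): the state, without advancing time (a new reading comes with each control period).
- vision.snapshot(name): name is "scene" or "top" or "wrist"; returns (picture, depth): 420x560x3 uint8, blue, green, red; 420x560 float32, m along the optical axis (not along the pixel's ray), 0 where there is no reading.
- vision.camera_info(name): a dict with "mtx" (3x3 intrinsics, pixels), "pose" (4x4, takes a point from camera to world coordinates). Camera axes: x right, y down, z forward; pixel columns grow to the right and rows downward; lengths in m; the calibration is good to about 2 mm. A picture is of the moment at which its call begins: read the wrist's pose just before it. camera_info takes no time and is no camera call; for the wrist camera it gives the pose at the moment of the call.
- ctrl.close_job(): hands the job in; it is judged then, once.
The state is a dict: "t": time; "joints": joint angles; "dq": joint speeds; "tau": joint torques, N m; "tool_pos": TCP position; "eef_rot": TCP orientation; "wrist_force": force on the tool from outside, world axes, zero at the start; "moment": the same for the moment, N m; "grip_width": opening from 0.0 (shut) to 1.0 (fully open); "grip_force": force on a finger pad.
Only numpy, scipy, OpenCV 4.12 (cv2) and the standard library are available. Lean on these libraries where they do the work, as an engineer would, in place of code of your own. Each camera call takes 0.05 s, during which the arm holds its last target. There are 200 camera calls.

## Working session

There is one attempt and no reset: what is moved stays moved. The work goes in short steps, Python scripts to look and compute and a tool call to move; the robot and the scene stay as the last step left them, time stands still between calls to the robot, and variables do not carry over. Pictures are saved under pics/ and viewed, at most 10 in all, crops included, and the job is handed in when it is done.

Besides the shell and the picture viewer there is one more tool, called after ">>>" in YAML: its name, and indented under it one key for each argument. arm_command: Moves the arm, as the interface text tells. Shift numbers are shares of 0.025 m and turn numbers shares of pi/4 rad, none past 1 either way. Its arguments: {"type":"object","properties":{"moves":{"type":"array","items":{"type":"number"}}},"required":["moves"]}

```bash
mkdir -p pics; cat > h.py <<'E'
import numpy as np,cv2,json
from workcell import ctrl,vision
def snap(n,f):
    i=vision.camera_info(n);p,d=vision.snapshot(n)
    cv2.imwrite('pics/'+f+'.png',p);np.savez('pics/'+f+'.npz',p=p,d=d,K=i['mtx'],T=i['pose']);return p,d,np.array(i['mtx']),np.array(i['pose'])
def world(d,K,T):
    v,u=np.indices(d.shape);K=np.array(K)
    X=np.stack([(u-K[0,2])/K[0,0]*d,(v-K[1,2])/K[1,1]*d,d,np.ones_like(d)],-1)@np.array(T).T
    X[d==0]=np.nan
    return X[...,:3]
E
python3 - <<'E'
from h import *
s=ctrl.observe();print(s)
for n in('scene','top'):
    p,d,K,T=snap(n,n+'0');print(K,T)
a=cv2.imread('pics/scene0.png');b=cv2.imread('pics/top0.png')
E
```

```text
{'t': 0.0, 'joints': array([-1.38680513,  0.62930845,  0.03843841,  1.51834467, -0.02698583,
        0.99630076, -0.01999909]), 'dq': array([ 1.35195941e-03,  8.84865032e-05, -2.32574177e-05,  1.50183564e-03,
       -1.60340117e-03,  1.58603747e-04,  1.22290621e-03]), 'tau': array([-2.06585919e-04, -5.63414276e+01,  1.22658782e+00, -1.93430507e+01,
        1.11626589e-02,  1.09183238e-02, -6.59420081e-06]), 'tool_pos': array([0.16048783, 0.62917646, 0.19322096]), 'eef_rot': array([-3.13974960e+00,  3.17082893e-05,  2.89181349e+00]), 'wrist_force': array([-0.28699524,  0.2360312 ,  0.24032808]), 'moment': array([-0.01745887, -0.03708801,  0.01980578]), 'grip_force': 0.0, 'grip_width': 1.0029429866189017}
[[431.37903376   0.         270.61733581]
 [  0.         431.37903376 208.29430941]
 [  0.           0.           1.        ]] [[ 0.58916194 -0.35638882  0.72517255 -0.23356919]
 [-0.80763068 -0.28741291  0.51490436 -0.58066906]
 [ 0.02491779 -0.88903365 -0.45716329  0.62454577]
 [ 0.          0.          0.          1.        ]]
[[441.89453127   0.         282.6710932 ]
 [  0.         441.89453127 208.17645941]
 [  0.           0.           1.        ]] [[-0.02831048 -0.99286768  0.11581139  0.43621846]
 [-0.99897791  0.03218647  0.03173582 -0.03066831]
 [-0.03523703 -0.11479456 -0.9927641   1.04412661]
 [ 0.          0.          0.          1.        ]]
```

View pics/top0.png

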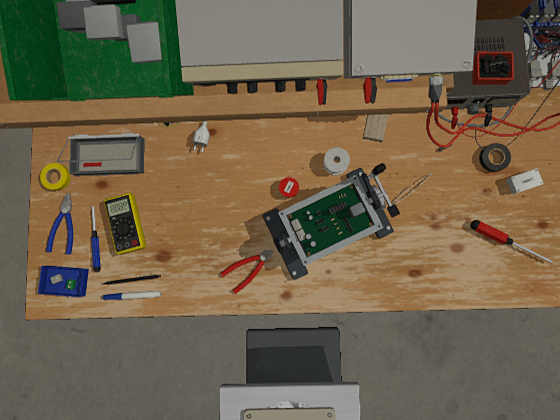

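View pics/scene0.png

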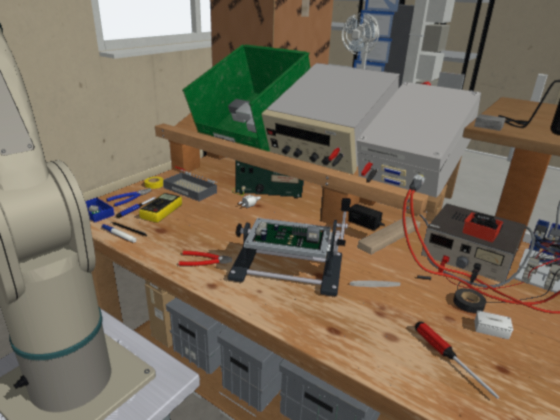

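The top view shows the holder around (335,222), with the latch at its right end near (385,190), the side cutter at (250,268), the tub at (288,187) and the spool at (336,160). The scene view shows the latch handle upright at (345,215), and the tweezers lie to the right.

```bash
cat > m.py <<'E'
from h import *
f=np.load('pics/top0.npz');p,d=f['p'],f['d'];X=world(d,f['K'],f['T'])
roi=np.zeros(d.shape,bool);roi[150:290,255:410]=1
z=X[...,2];hsv=cv2.cvtColor(p,cv2.COLOR_BGR2HSV)
print('bench z',np.nanmedian(z[290:310,300:400]),)
al=roi&(z>.088)&(z<.112)&(hsv[...,1]<50)&(hsv[...,2]>110)
n,l,st,c=cv2.connectedComponentsWithStats(al.astype(np.uint8),connectivity=8)
pts=X[al][:,:2].astype(np.float32)
print(al.sum(),cv2.minAreaRect(pts),np.nanmedian(z[al]))
v=p.copy();v[al]=(0,0,255)
hi=roi&(z>.13);v[hi]=(255,0,255)
print('hi',X[hi].min(0),X[hi].max(0),X[hi].mean(0),hi.sum())
v=cv2.resize(v[140:300,215:445],None,fx=3.4,fy=3.4,interpolation=cv2.INTER_NEAREST);cv2.imwrite('pics/mask.png',v)
E
python3 m.py
```

```text
bench z -4.9608571582204775e-05
1520 ((0.5209961533546448, -0.10675863921642303), (0.12700283527374268, 0.21218204498291016), 24.012378692626953) 0.10124936457176298
hi [ 0.52385732 -0.20554226  0.13005569] [ 0.61697122 -0.14278544  0.19555934] [ 0.57997019 -0.17796633  0.16396506] 171
```

View pics/mask.png

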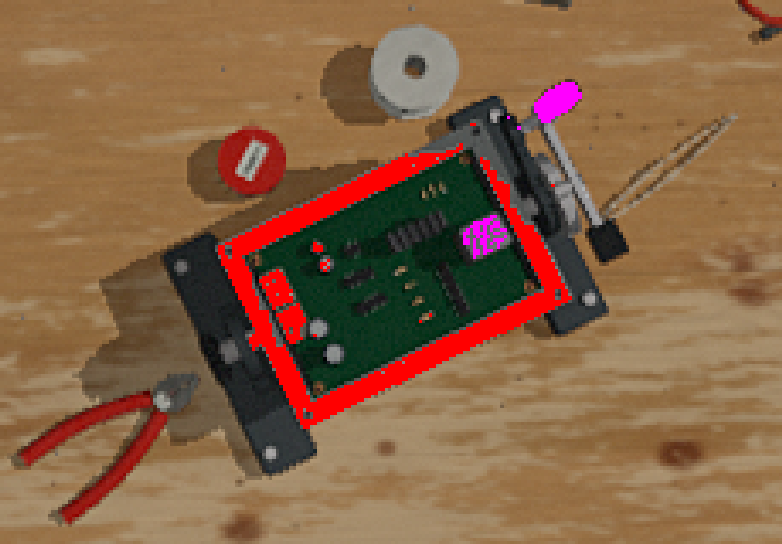

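The red mask outlines the frame and the purple areas are the handle, at (557,100), and the heat sink. The yaw is about +24°. I'll refine the pose and check part heights near the front bar.

```bash
cat > m2.py <<'E'
from h import *
from scipy.optimize import minimize
f=np.load('pics/top0.npz');p,d=f['p'],f['d'];X=world(d,f['K'],f['T'])
hsv=cv2.cvtColor(p,cv2.COLOR_BGR2HSV);z=X[...,2]
roi=np.zeros(d.shape,bool);roi[150:290,255:410]=1
al=roi&(z>.094)&(z<.108)&(hsv[...,1]<60)&(hsv[...,2]>100)
P=X[al][:,:2]
def loc(P,q):
    c,s=np.cos(q[2]),np.sin(q[2]);D=P-q[:2];return np.stack([D[:,0]*c+D[:,1]*s,-D[:,0]*s+D[:,1]*c],1)
def cost(q):  # distance of each point to frame band
    L=np.abs(loc(P,q));o=np.maximum(L-[.064,.094],0).max(1);i=np.minimum(.050-L[:,0],.080-L[:,1]).clip(0)
    return np.minimum((o+i),.006).sum()
best=min((minimize(cost,[.521+a,-.107+b,.419],method='Nelder-Mead',options=dict(initial_simplex=np.array([.521+a,-.107+b,.419])+np.array([[0,0,0],[.006,0,0],[0,.006,0],[0,0,.03]]))) for a in(-.008,0,.008) for b in(-.008,0,.008)),key=lambda r:r.fun)
q=best.x;print(q,best.fun,len(P))
hi=roi&(z>.175);L=loc(X[hi][:,:2],q);print('handle',L.mean(0),z[hi].max(),hi.sum())
L=loc(X.reshape(-1,3)[:,:2],q);zz=z.ravel();r=roi.ravel()
m=r&(zz>.115)&(zz<.13)&(L[:,1]<-.105)&(L[:,0]<-.025);print('pad',L[m].mean(0),zz[m].mean(),m.sum())
for x0 in(-.045,-.035,-.025,-.015,0,.02,.04):
    print(x0,[int(1000*(np.nanmax(zz[k])-.095)) if (k:=r&(abs(L[:,0]-x0)<.005)&(abs(L[:,1]-y0)<.0055)).any() else None for y0 in np.arange(-.08,.081,.01)])
E
python3 m2.py
```

```text
[ 0.5186568  -0.10134917  0.41854128] 0.4471553036835493 1521
handle [ 0.04388154 -0.12059203] 0.1955593367135665 86
pad [-0.04038977 -0.12227978] 0.12458133766296575 118
-0.045 [9, 5, 4, 3, 3, 10, 5, 4, 3, 3, 4, 4, 4, 3, 4, 5, 7]
-0.035 [9, 4, 4, 4, 4, 7, 4, 4, 5, 4, 4, 4, 3, 20, 22, 4, 8]
-0.025 [8, 5, 5, 5, 5, 11, 7, 4, 6, 6, 5, 5, 4, 19, 21, 3, 7]
-0.015 [8, 35, 36, 39, 35, 10, 6, 4, 5, 8, 9, 8, 3, 20, 22, 18, 13]
0 [8, 37, 38, 38, 35, 3, 4, 4, 4, 7, 9, 8, 4, 3, 15, 16, 13]
0.02 [9, 5, 3, 4, 25, 22, 24, 24, 22, 9, 9, 17, 18, 3, 15, 18, 15]
0.04 [8, 7, 3, 3, 8, 6, 6, 3, 2, 4, 4, 11, 13, 6, 4, 3, 9]
```

>>> arm_command:
  moves: [-1,0,0,-1,-0.142,-1,0,0,-1,-0.142,-1,0,0,-1,-0.142,-1,-1,0,0,-0.142,-1,-1,0,0,-0.142,-1,-1,0,0,-0.142,-1,0,-1,0,0,-1,0,-1,0,0,-1,0,-1,0,0,-1,0,-1,0,0,-1,0,-1,0,0,-1,0,-1,0,0]

```text
t: 1.1
tool_pos: [0.2953, 0.5059, 0.2686]
eef_rot: [-3.141, -0.001, -2.722]
wrist_force: [0.5, 0.1, 0.5]
grip_width: 0.002
grip_force: 0.0
```

>>> arm_command:
  moves: [-1,0,-1,0,0,-1,0,-1,0,0,-1,0,-1,0,0,-1,0,-1,0,0,-1,0,-1,0,0,-1,0,-1,0,0,-1,0,-1,0,0,-1,0,-1,0,0,-1,0,-1,0,0,-1,0,-1,0,0,-1,0,-1,0,0,-1,0,-1,0,0]

```text
t: 2.1
tool_pos: [0.4172, 0.232, 0.2689]
eef_rot: [-3.142, -0.001, -2.722]
wrist_force: [-1.4, 0.4, 0.6]
grip_width: 0.002
grip_force: 0.0
```

```bash
cat > st.py <<'E'
from h import *
q=[.5187,-.1013,.4185]
s=ctrl.observe();D=s['tool_pos'][:2]-q[:2];c,n=np.cos(q[2]),np.sin(q[2])
print('t',round(s['t'],2),'local mm',np.round(1000*np.array([D[0]*c+D[1]*n,-D[0]*n+D[1]*c,s['tool_pos'][2]]),1),'yawerr',np.round((s['eef_rot'][2]-q[2]-np.pi+np.pi)%(2*np.pi)-np.pi,4),'rp',np.round(s['eef_rot'][:2],3),'F',s['wrist_force'].round(1),'g',round(s['grip_width'],2),'j',s['joints'].round(2))
E
python3 st.py
```

```text
t 2.1 local mm [ 42.7 345.8 268.9] yawerr 0.0009 rp [-3.142e+00 -1.000e-03] F [-1.4  0.4  0.6] g 0.0 j [-0.52  0.29 -0.06  1.88  0.02  0.97  1.4 ]
```

>>> arm_command:
  moves: [-1,0,-1,0,0,-1,0,-1,0,0,-1,0,-1,0,0,-1,0,-1,0,0,-1,0,-1,0,0,-1,0,-1,0,0,-1,0,-1,0,0,-1,0,-1,0,0,-1,0,-1,0,0,-1,0,-1,0,0,-1,0,-1,0,0,-1,0,-1,0,0]

```text
t: 3.1
tool_pos: [0.5393, -0.0418, 0.2687]
eef_rot: [3.141, -0.001, -2.722]
wrist_force: [-0.1, 0.1, 0.3]
grip_width: -0.001
grip_force: 0.0
```

>>> arm_command:
  moves: [-1,0.3,-1,0,0,-1,0.3,-1,0,0,-1,0.3,-1,0,0,-1,0.3,-1,0,0,-1,0,-1,0,0,-1,0,-1,0,0,-1,0,-0.4,0,0,-1,0,0,0,0,-1,0,0,0,0]

```text
t: 3.85
tool_pos: [0.5765, -0.198, 0.2684]
eef_rot: [3.14, -0.001, -2.722]
wrist_force: [-0.2, 0.5, -0.1]
grip_width: 0.0
grip_force: 0.0
```

```bash
python3 st.py
```

```text
t 3.85 local mm [  13.5 -111.9  268.4] yawerr 0.0007 rp [ 3.14e+00 -1.00e-03] F [-0.2  0.5 -0.1] g 0.0 j [ 0.24  0.5   0.08  1.54 -0.04  1.11  2.32]
```

>>> arm_command:
  moves: [-1,0,-0.4,1,0,-1,0,0,1,0,-1,0,0,1,0,-1,0,0,1,0,-1,0,0,0.15,0,-1,0,0,0,0,-1,-0.33,0,0,0,-1,-0.33,0,0,0,-1,-0.33,0,0,0,-1,-0.33,0,0,0,-1,-0.33,0,0,0,-1,-0.33,0,0,0]

```text
t: 4.85
tool_pos: [0.6276, -0.1873, 0.1658]
eef_rot: [-3.141, 0.001, -2.722]
wrist_force: [-0.6, -0.4, 0.1]
grip_width: -0.001
grip_force: 0.0
```

>>> arm_command:
  moves: [-1,0,0,0,0,-1,0,0,0,0]

```text
t: 5.02
tool_pos: [0.6266, -0.1874, 0.1651]
eef_rot: [3.141, -0.0, -2.721]
wrist_force: [0.2, -0.3, 0.6]
grip_width: -0.004
grip_force: 0.0
```

```bash
python3 st.py; python3 - <<'E'
from h import *
p,d,K,T=snap('scene','scene1')
cv2.imwrite('pics/s1.png',cv2.resize(p[170:310,200:400],None,fx=4,fy=4,interpolation=cv2.INTER_CUBIC))
E
```

```text
t 5.02 local mm [  63.6 -122.6  165.1] yawerr 0.0018 rp [ 3.141 -0.   ] F [ 0.2 -0.3  0.6] g -0.0 j [ 0.21  0.66  0.07  1.54 -0.06  0.94  2.29]
```

View pics/s1.png

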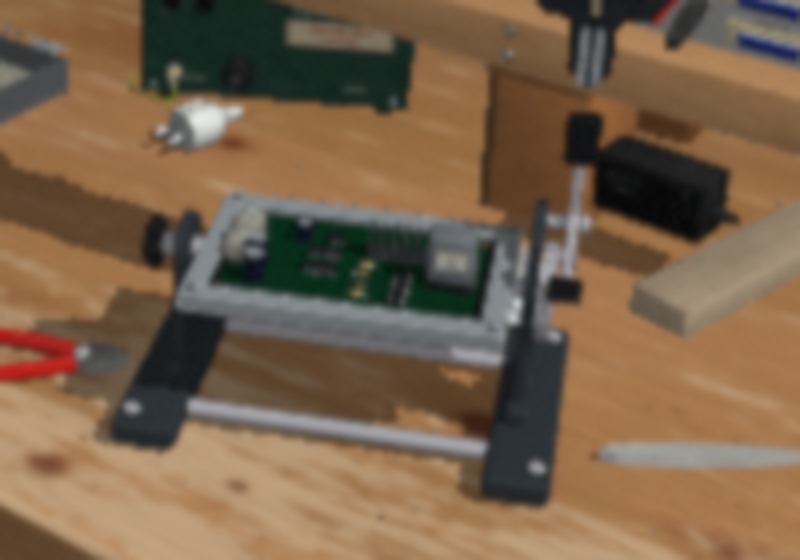

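The crop shows the handle still upright at (583,140), with the fingertip above or behind it at (590,80). I'll check this by projection and from the top camera.

```bash
cat > pr.py <<'E'
from h import *
q=[.5187,-.1013,.4185]
def L2W(x,y,z):
    c,s=np.cos(q[2]),np.sin(q[2]);return np.array([q[0]+c*x-s*y,q[1]+s*x+c*y,z])
def proj(P,K,T):
    c=np.linalg.inv(T)@np.append(P,1);return (K@c[:3]/c[2])[:2],c[2]
E
python3 - <<'E'
from pr import *
f=np.load('pics/scene1.npz');K,T=f['K'],f['T']
cr=lambda u:((u-np.array([200,170]))*4).round()
for n,P in dict(tcp=ctrl.observe()['tool_pos'],handle0=L2W(.045,-.124,.175),handle65=L2W(.0795,-.124,.163),pad0=L2W(-.041,-.124,.125),pad65=L2W(-.019,-.124,.175)).items():
    u,z=proj(P,K,T);print(n,cr(u),round(z,3))
X=world(f['d'],K,T)
for n,(a,b) in dict(finger=(590,60),handle=(583,140),pad=(565,290)).items():
    print(n,X[170+b//4,200+a//4].round(3), f['d'][170+b//4,200+a//4])
p,d,K,T=snap('top','top1')
cv2.imwrite('pics/t1.png',cv2.resize(p[140:300,215:445],None,fx=3.4,fy=3.4))
E
```

```text
tcp [579. 135.] 1.036
handle0 [581. 134.] 1.015
handle65 [582. 127.] 1.051
pad0 [562. 280.] 0.963
pad65 [574. 183.] 0.96
finger [ 0.617 -0.193  0.219] 1.0018873
handle [ 0.599 -0.202  0.177] 1.0034971
pad [ 0.528 -0.235  0.123] 0.9597203
```

View pics/t1.png

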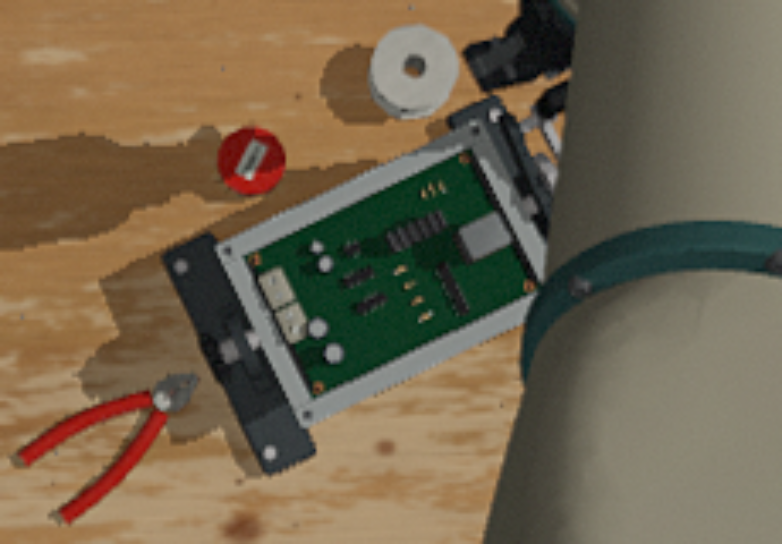

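The top view shows the frame and holder unmoved, with the arm hiding the latch. The visible finger seems to end higher than the TCP reading says, so I'll measure it by depth.

```bash
python3 - <<'E'
from pr import *
f=np.load('pics/scene1.npz');X=world(f['d'],f['K'],f['T'])
c,s=np.cos(q[2]),np.sin(q[2])
for r in range(168,216,2):
    o=[]
    for u in(344,346,348,350):
        D=X[r,u]-[q[0],q[1],0];o.append((int(1000*(D[0]*c+D[1]*s)),int(1000*(-D[0]*s+D[1]*c)),int(1000*D[2])))
    print(r,o)
p,d,K,T=snap('wrist','w1');cv2.imwrite('pics/sw.png',np.hstack([cv2.resize(f['p'][120:240,300:400],(400,480)),cv2.resize(p,(400,480))]))
E
```

```text
168 [(45, -112, 262), (50, -116, 261), (245, -118, 186), (246, -124, 186)]
170 [(49, -112, 256), (51, -117, 256), (247, -119, 179), (55, -125, 255)]
172 [(50, -113, 251), (52, -117, 251), (255, -119, 170), (53, -126, 251)]
174 [(48, -113, 247), (49, -118, 247), (71, -122, 238), (52, -127, 247)]
176 [(50, -114, 241), (48, -118, 243), (59, -123, 238), (51, -127, 242)]
178 [(58, -114, 233), (51, -119, 236), (48, -123, 238), (50, -128, 237)]
180 [(54, -115, 229), (49, -119, 232), (52, -124, 231), (53, -128, 231)]
182 [(53, -115, 225), (50, -120, 227), (53, -124, 226), (51, -129, 227)]
184 [(55, -116, 219), (54, -120, 220), (52, -125, 221), (56, -129, 220)]
186 [(53, -116, 215), (53, -121, 215), (51, -125, 217), (55, -130, 216)]
188 [(53, -117, 210), (52, -121, 211), (51, -126, 212), (54, -130, 211)]
190 [(50, -117, 206), (52, -122, 206), (52, -126, 206), (173, -131, 153)]
192 [(181, -116, 142), (174, -121, 145), (175, -126, 145), (167, -131, 150)]
194 [(231, -116, 113), (226, -121, 116), (235, -127, 112), (174, -132, 141)]
196 [(237, -116, 104), (237, -122, 105), (237, -127, 105), (247, -133, 101)]
198 [(39, -119, 191), (42, -124, 190), (43, -129, 190), (250, -133, 94)]
200 [(35, -120, 187), (36, -125, 188), (38, -129, 187), (38, -134, 188)]
202 [(33, -121, 183), (33, -125, 184), (36, -130, 183), (37, -134, 183)]
204 [(32, -121, 179), (35, -126, 178), (35, -130, 179), (44, -135, 175)]
206 [(35, -122, 172), (37, -126, 172), (36, -131, 173), (255, -136, 66)]
208 [(37, -122, 166), (36, -127, 167), (34, -131, 169), (219, -137, 78)]
210 [(36, -123, 161), (32, -127, 164), (34, -132, 164), (218, -137, 71)]
212 [(37, -123, 155), (239, -127, 53), (219, -132, 64), (216, -138, 66)]
214 [(38, -124, 149), (235, -128, 49), (222, -133, 56), (212, -139, 62)]
```

View pics/sw.png

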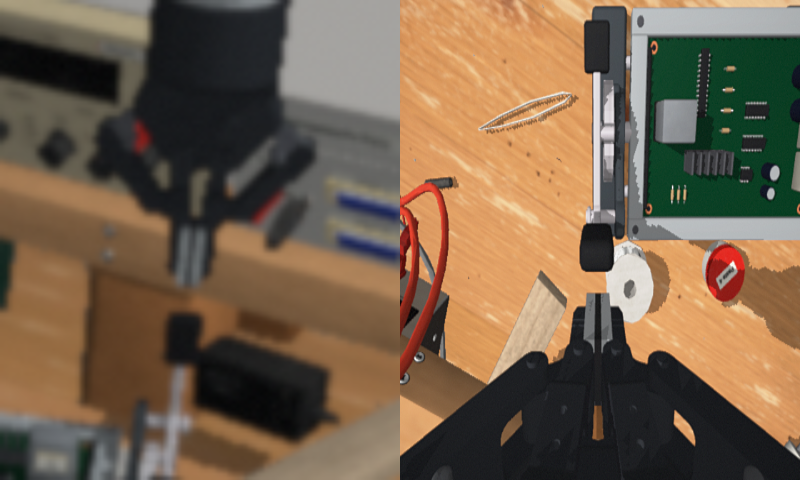

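The pictures show the fingertips at z≈0.204, 38 mm above the reported TCP of 0.165, so they passed over the handle. I'll check this against the wrist camera before going on.

```bash
python3 - <<'E'
from pr import *
f=np.load('pics/w1.npz');X=world(f['d'],f['K'],f['T'])
c,s=np.cos(q[2]),np.sin(q[2])
def at(a,b):  # crop px -> full
    u,v=int((a-400)*1.4),int(b*.875);D=np.nanmedian(X[v-1:v+2,u-1:u+2].reshape(-1,3),0)-[q[0],q[1],0]
    return (1000*np.array([D[0]*c+D[1]*s,-D[0]*s+D[1]*c,D[2]])).round(1)
for n,a in dict(bench=(520,200),bench2=(730,320),handletop=(597,235),pad=(597,40),corner_fr=(640,20),finger=(592,300),fingerR=(604,300),finger2=(593,340)).items(): print(n,at(*a))
print(f['T'][:3,3],ctrl.observe()['tool_pos'])
E
python3 st.py
```

```text
bench [  55.  -227.7   -0.6]
bench2 [1.655e+02 6.870e+01 1.000e-01]
handletop [  35.4 -124.7  182.9]
pad [ -46.3 -125.   125.2]
corner_fr [-60.3 -88.1 101.7]
finger [  50.9 -127.5  212.5]
fingerR [  50.8 -120.7  212.4]
finger2 [  51.  -126.2  239.1]
[ 0.56171498 -0.21809441  0.34503113] [ 0.62571766 -0.18845968  0.16522404]
t 5.17 local mm [  62.4 -123.1  165.2] yawerr 0.0001 rp [ 3.142e+00 -1.000e-03] F [ 0.  -0.7  0.3] g 0.0 j [ 0.21  0.66  0.07  1.54 -0.06  0.94  2.29]
```

The kinematics agree with the bench, so the shut fingertips end 39 mm above the reported TCP. I'll allow for that offset: go back in front of the handle, lower, and push again.

>>> arm_command:
  moves: [-1,0,0,-0.2,0,-1,1,0,0,0,-1,1,0,0,0,-1,0,0,0,0,-1,0,0,0.8,0,-1,0,0,0.76,0,-1,0,0,0,0,-1,-0.26,0,0,0,-1,-0.26,0,0,0,-1,-0.26,0,0,0,-1,-0.26,0,0,0,-1,0,0,0,0]

```text
t: 6.17
tool_pos: [0.6068, -0.1967, 0.1321]
eef_rot: [-3.14, 0.002, -2.72]
wrist_force: [-1.4, 0.5, 0.4]
grip_width: 0.004
grip_force: 0.0
```

>>> arm_command:
  moves: [-1,-0.26,0,0,0,-1,-0.26,0,0,0,-1,-0.26,0,0,0,-1,-0.26,0,0,0,-1,0,0,0,0]

```text
t: 6.58
tool_pos: [0.6301, -0.1857, 0.1313]
eef_rot: [-3.142, 0.002, -2.721]
wrist_force: [0.4, -0.6, 0.2]
grip_width: -0.005
grip_force: 0.0
```

```bash
python3 st.py; cat > col.py <<'E'
from pr import *
def local(name,f):
    p,d,K,T=snap(name,f);X=world(d,K,T)-[q[0],q[1],0];c,s=np.cos(q[2]),np.sin(q[2])
    return p,np.stack([X[...,0]*c+X[...,1]*s,-X[...,0]*s+X[...,1]*c,X[...,2]],-1)*1000
E
python3 - <<'E'
from col import *
p,L=local('scene','s2')
m=(abs(L[...,1]+124)<14)&(p.max(2)<60)&(L[...,2]>120)&(L[...,2]<205)&(L[...,0]>-80)&(L[...,0]<120)
n,l,st,ce=cv2.connectedComponentsWithStats(m.astype(np.uint8))
for i in range(1,n):
    if st[i,4]>5: print(st[i],L[l==i].min(0).round(),L[l==i].max(0).round(),np.median(L[l==i],0).round())
E
```

```text
t 6.58 local mm [  67.5 -122.4  131.3] yawerr 0.0025 rp [-3.142e+00  2.000e-03] F [ 0.4 -0.6  0.2] g -0.0 j [ 0.2   0.7   0.07  1.56 -0.06  0.88  2.29]
[341 190   2  10  18] [  56. -115.  180.] [  63. -111.  202.] [  59. -113.  189.]
[342 190  11  20  57] [  55. -136.  151.] [  74. -116.  203.] [  66. -129.  159.]
[341 215   8   3  19] [ -33. -134.  174.] [ -23. -119.  184.] [ -30. -127.  181.]
```

The pad is now raised to z≈180 mm, so the latch is open at about 0.7 rad. Next I'll move over bar_a.

>>> arm_command:
  moves: [-1,0.2,0,0,0,-1,0,0,-1,0,-1,0,0,-1,0,-1,0.8,0.9,0,0,-1,0.8,0.9,0,0,-1,0.8,0.9,0,0,-1,0.8,0.9,0,0,-1,0.8,0.9,0,0,-1,0.95,1,0,0,-1,0,0,0,0,-1,0,0,1,0,-1,0,0,1,0]

```text
t: 7.63
tool_pos: [0.4557, -0.1144, 0.1325]
eef_rot: [-3.139, 0.005, -2.722]
wrist_force: [0.2, 0.5, 0.3]
grip_width: 0.003
grip_force: 0.0
```

>>> arm_command:
  moves: [-1,0,0,1,0,-1,0,0,0.7,0,-1,0,0,0,0,-1,0,0,0,0]

```text
t: 7.97
tool_pos: [0.4539, -0.1142, 0.0887]
eef_rot: [3.141, -0.001, -2.723]
wrist_force: [0.4, 0.5, 0.6]
grip_width: 0.002
grip_force: 0.0
```

```bash
python3 st.py
```

```text
t 7.97 local mm [-64.4  14.5  88.7] yawerr 0.0002 rp [ 3.141e+00 -1.000e-03] F [0.4 0.5 0.6] g 0.0 j [ 0.15  0.55  0.05  2.11 -0.06  0.48  2.24]
```

>>> arm_command:
  moves: [-1,-0.18,0,0.3,0,-1,0,0,0.3,0,-1,0,0,0.3,0,-1,0,0,0.2,0,-1,0,0,0.2,0,-1,0,0,0.2,0,-1,0,0,0.2,0]

```text
t: 8.55
tool_pos: [0.4601, -0.1119, 0.0463]
eef_rot: [-3.141, 0.002, -2.722]
wrist_force: [3.4, 2.5, 4.5]
grip_width: 0.002
grip_force: 2.1
```

```bash
python3 st.py
```

```text
t 8.55 local mm [-57.8  14.2  46.3] yawerr 0.0011 rp [-3.141e+00  2.000e-03] F [3.4 2.5 4.5] g 0.0 j [ 0.15  0.63  0.04  2.13 -0.07  0.38  2.24]
```

>>> arm_command:
  moves: [-1,0.03,0,0.2,0,-1,0.03,0,0.2,0,-1,0.03,0,0.2,0,-1,0.03,0,0.2,0,-1,0,0,0.15,0,-1,0,0,0,0]

```text
t: 9.05
tool_pos: [0.4545, -0.1134, 0.0216]
eef_rot: [3.14, -0.002, -2.723]
wrist_force: [-0.3, -0.8, 0.8]
grip_width: 0.002
grip_force: 0.0
```

```bash
python3 st.py; python3 - <<'E'
from col import *
p,L=local('scene','s3')
cv2.imwrite('pics/s3c.png',cv2.resize(p[170:310,200:400],None,fx=4,fy=4,interpolation=cv2.INTER_CUBIC))
E
```

```text
t 9.05 local mm [-63.6  15.   21.6] yawerr 0.0004 rp [ 3.14e+00 -2.00e-03] F [-0.3 -0.8  0.8] g 0.0 j [ 0.16  0.68  0.04  2.15 -0.07  0.32  2.24]
```

View pics/s3c.png

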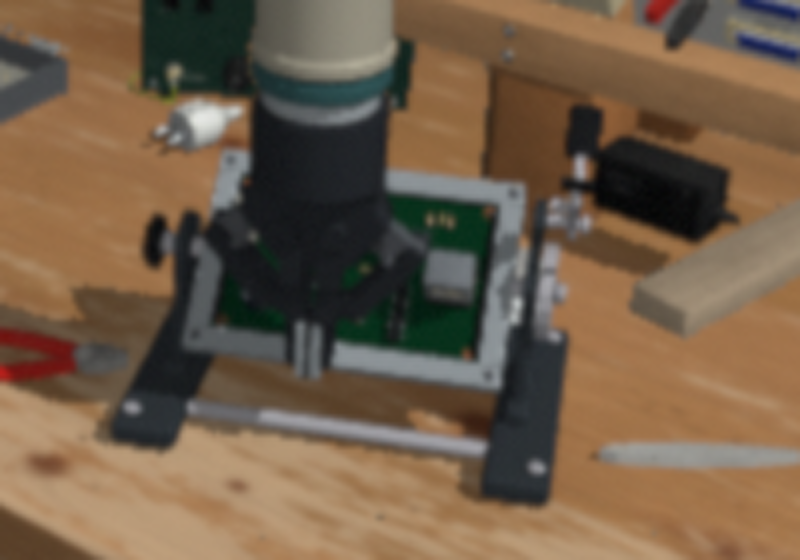

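The frame has turned part of the way: bar_a is at (430,360) and bar_b at (450,180). The finger is just in front of bar_a, and the latch is still open. I'll fit the board plane to get the angle.

```bash
cat > ang.py <<'E'
from col import *
import sys
def angle(cam,f):
    p,L=local(cam,f);hsv=cv2.cvtColor(p,cv2.COLOR_BGR2HSV)
    m=(abs(L[...,0])<80)&(abs(L[...,1])<96)&(L[...,2]>35)&(L[...,2]<165)
    g=m&(hsv[...,0]>50)&(hsv[...,0]<85)&(hsv[...,1]>100)
    a=m&(hsv[...,1]<50)&(hsv[...,2]>110)&(abs(L[...,1])<92)
    for n,k in(('board',g),('alu',a)):
        P=L[k]
        if len(P)<20: continue
        A=np.c_[P[:,0],np.ones(len(P))];w=np.ones(len(P))
        for _ in range(10):
            c=np.linalg.lstsq(A*w[:,None],P[:,2]*w,rcond=None)[0];w=1/np.sqrt(1+(np.abs(P[:,2]-A@c)/2)**2)
        print(n,len(P),'slope deg',round(np.degrees(np.arctan(c[0])),1),'z at axis',round(c[1],1),'x range',P[:,0].min().round(),P[:,0].max().round(),'zmax',P[:,2].max().round(1))
if __name__=='__main__': angle(sys.argv[1],sys.argv[2])
E
python3 ang.py scene s4
```

```text
board 706 slope deg 39.2 z at axis 97.3 x range -79.0 37.0 zmax 144.5
alu 672 slope deg 39.3 z at axis 103.6 x range -77.0 46.0 zmax 139.6
```

>>> arm_command:
  moves: [-1,0.3,0,0,0,-1,0,0,-1,0,-1,0,0,-1,0,-1,0,0,-1,0,-1,0,0,-1,0,-1,0,0,-1,0,-1,0,0,-1,0,-1,0,0,-1,0,-1,0,0,-0.2,0,-1,-1,-0.1,0,0,-1,-1,-0.1,0,0,-1,-1,-0.1,0,0]

```text
t: 10.15
tool_pos: [0.5205, -0.0928, 0.2025]
eef_rot: [3.141, -0.0, -2.723]
wrist_force: [1.1, -0.3, -0.3]
grip_width: 0.005
grip_force: 0.0
```

>>> arm_command:
  moves: [-1,-1,0,0,0,-1,-1,0,0,0,-1,-1,0,0,0,-1,0,0,0,0,-1,0,0,1,0,-1,0,0,1,0,-1,0,0,1,0,-1,0,0,1,0,-1,0,0,0.6,0,-1,0,0,0,0]

```text
t: 10.98
tool_pos: [0.5847, -0.0624, 0.0836]
eef_rot: [3.138, -0.008, -2.723]
wrist_force: [-1.1, -0.0, 0.0]
grip_width: 0.0
grip_force: 0.0
```

```bash
python3 st.py
```

```text
t 10.98 local mm [76.2  8.7 83.6] yawerr 0.0005 rp [ 3.138 -0.008] F [-1.1 -0.   0. ] g 0.0 j [ 0.02  0.68  0.06  1.79 -0.06  0.68  2.1 ]
```

>>> arm_command:
  moves: [-1,0.24,0,-0.12,0,-1,0.24,0,-0.12,0,-1,0.2,0,-0.12,0,-1,0.2,0,-0.12,0,-1,0.24,0,-0.15,0,-1,0.24,0,-0.15,0,-1,0.24,0,-0.15,0]

```text
t: 11.57
tool_pos: [0.5522, -0.0788, 0.1118]
eef_rot: [-3.141, 0.001, -2.722]
wrist_force: [0.1, -1.1, -0.2]
grip_width: -0.005
grip_force: 0.0
```

```bash
python3 st.py; python3 ang.py scene s5
```

```text
t 11.57 local mm [ 39.8   6.9 111.8] yawerr 0.0008 rp [-3.141e+00  1.000e-03] F [ 0.1 -1.1 -0.2] g -0.01 j [ 0.06  0.6   0.05  1.86 -0.05  0.68  2.13]
board 1570 slope deg 39.1 z at axis 97.5 x range -42.0 37.0 zmax 126.5
alu 1305 slope deg 39.4 z at axis 103.8 x range -58.0 46.0 zmax 153.4
```

The frame has not turned: the finger rode just over bar_b. I'll go back and come in lower.

>>> arm_command:
  moves: [-1,-0.75,-0.1,0,0,-1,-0.75,0,0,0,-1,0,0,0,0,-1,0,0,0.7,0,-1,0,0,0.7,0,-1,0,0,0,0,-1,0.25,0,0,0,-1,0.25,0,0,0,-1,0.25,0,-0.05,0,-1,0.2,0,-0.1,0,-1,0.2,0,-0.1,0]

```text
t: 12.53
tool_pos: [0.5676, -0.0751, 0.0853]
eef_rot: [-3.138, 0.013, -2.721]
wrist_force: [8.6, 6.9, 6.9]
grip_width: 0.0
grip_force: 5.5
```

```bash
python3 st.py; python3 ang.py scene s6
```

```text
t 12.53 local mm [55.3  4.  85.3] yawerr 0.002 rp [-3.138  0.013] F [8.6 6.9 6.9] g 0.0 j [ 0.05  0.65  0.05  1.85 -0.06  0.62  2.13]
board 1706 slope deg 49.0 z at axis 98.6 x range -37.0 31.0 zmax 132.5
alu 1389 slope deg 49.4 z at axis 106.3 x range -52.0 45.0 zmax 147.5
```

>>> arm_command:
  moves: [-1,0.12,0,-0.25,0,-1,0.2,0,-0.2,0,-1,0.2,0,-0.15,0,-1,0.22,0,-0.12,0]

```text
t: 12.92
tool_pos: [0.5449, -0.085, 0.1012]
eef_rot: [-3.141, 0.002, -2.722]
wrist_force: [2.1, 1.7, 0.9]
grip_width: -0.001
grip_force: 1.4
```

```bash
python3 st.py; python3 ang.py scene s7
```

```text
t 12.92 local mm [ 30.5   4.2 101.2] yawerr 0.0007 rp [-3.141e+00  2.000e-03] F [2.1 1.7 0.9] g -0.0 j [ 0.07  0.61  0.05  1.89 -0.05  0.64  2.14]
board 1561 slope deg 75.0 z at axis 109.1 x range -23.0 11.0 zmax 141.3
alu 1020 slope deg 74.9 z at axis 128.3 x range -39.0 19.0 zmax 158.5
```

>>> arm_command:
  moves: [-1,0.27,0,-0.22,0,-1,0.27,0,-0.2,0,-1,0.27,0,-0.02,0,-1,0.27,0,0,0,-1,0.27,0,0.04,0,-1,0.24,0,0.09,0,-1,0.24,0,0.11,0]

```text
t: 13.55
tool_pos: [0.5022, -0.1038, 0.1051]
eef_rot: [-3.141, -0.0, -2.722]
wrist_force: [1.6, 0.8, 3.9]
grip_width: -0.002
grip_force: 1.7
```

```bash
python3 st.py; python3 ang.py scene s8
```

```text
t 13.55 local mm [-16.1   4.4 105.1] yawerr 0.0006 rp [-3.141 -0.   ] F [1.6 0.8 3.9] g -0.0 j [ 0.12  0.56  0.05  1.99 -0.04  0.59  2.18]
board 395 slope deg -57.2 z at axis 86.8 x range -26.0 20.0 zmax 126.4
alu 390 slope deg 15.8 z at axis 158.1 x range -44.0 -17.0 zmax 151.9
```

>>> arm_command:
  moves: [-1,0.24,0,0.13,0,-1,0.24,0,0.14,0,-1,0.24,0,0.16,0,-1,0.24,0,0.16,0,-1,0.19,0,0.2,0,-1,0.19,0,0.2,0,-1,0.19,0,0.2,0]

```text
t: 14.18
tool_pos: [0.4673, -0.1192, 0.0748]
eef_rot: [3.141, -0.001, -2.722]
wrist_force: [2.1, -0.0, 2.7]
grip_width: -0.001
grip_force: 1.3
```

```bash
python3 st.py; python3 ang.py scene s9
```

```text
t 14.18 local mm [-54.3   4.6  74.8] yawerr 0.0008 rp [ 3.141e+00 -1.000e-03] F [ 2.1 -0.   2.7] g -0.0 j [ 0.17  0.59  0.04  2.09 -0.04  0.47  2.23]
board 455 slope deg -10.6 z at axis 94.3 x range -64.0 39.0 zmax 145.5
alu 596 slope deg -9.6 z at axis 98.2 x range -70.0 59.0 zmax 157.9
```

>>> arm_command:
  moves: [-1,0.08,0,0.18,0,-1,0.08,0,0.18,0,-1,0.04,0,0.15,0,-1,0,0,0.08,0,-1,0,0,0.06,0,-1,0,0,0,0]

```text
t: 14.73
tool_pos: [0.4635, -0.1208, 0.0633]
eef_rot: [-3.141, 0.002, -2.722]
wrist_force: [-9.3, 4.7, 55.0]
grip_width: 0.002
grip_force: 27.2
```

```bash
python3 st.py; python3 ang.py scene s10
```

```text
t 14.73 local mm [-58.4   4.6  63.3] yawerr 0.0007 rp [-3.141e+00  2.000e-03] F [-9.3  4.7 55. ] g 0.0 j [ 0.17  0.6   0.03  2.11 -0.04  0.43  2.23]
board 701 slope deg -0.4 z at axis 94.8 x range -72.0 44.0 zmax 157.4
alu 471 slope deg 0.2 z at axis 99.2 x range -71.0 64.0 zmax 108.5
```

>>> arm_command:
  moves: [-1,0,0,-0.3,0,-1,0,0,-1,0,-1,0,0,-1,0,-1,0,0,-1,0,-1,0,0,-1,0,-1,0,0,-1,0,-1,0,0,-1,0,-1,1,-0.5,0,0,-1,1,-0.5,0,0,-1,1,-0.5,0,0,-1,0,0,0,0]

```text
t: 15.7
tool_pos: [0.405, -0.1901, 0.2161]
eef_rot: [3.141, -0.005, -2.73]
wrist_force: [-0.2, 0.2, 0.0]
grip_width: -0.004
grip_force: 0.0
```

```bash
python3 st.py; python3 - <<'E'
from col import *
p,d,K,T=snap('wrist','w2');a=p
b=snap('top','t2')[0]
cv2.imwrite('pics/wt.png',np.hstack([cv2.resize(a,(400,300)),cv2.resize(b[120:300,205:445],(400,300))]))
E
python3 ang.py scene s11
```

```text
t 15.7 local mm [-140.   -35.   216.1] yawerr -0.0066 rp [ 3.141 -0.005] F [-0.2  0.2  0. ] g -0.0 j [ 0.31  0.31  0.08  2.02 -0.03  0.81  2.39]
board 1009 slope deg -0.4 z at axis 94.7 x range -43.0 46.0 zmax 98.1
alu 793 slope deg 0.3 z at axis 99.3 x range -72.0 64.0 zmax 102.2
```

View pics/wt.png

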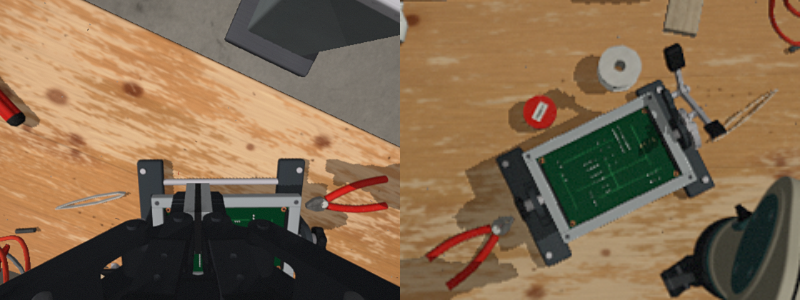

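The board is solder side up and level in the top view, and the latch is open with its pad at about (713,130). I'll re-measure the holder pose and the pad.

```bash
sed -e "s/top0/t2/" m2.py | sed '/^for x0/,$d' > m3.py; cat >> m3.py <<'E'
m=r&(p.max(2).ravel()<70)&(zz>.145)&(L[:,1]<-.1)
a=m&(L[:,0]<.02);b=m&(L[:,0]>.04)
for k in(a,b):
    print('q-frame',np.median(L[k],0).round(4),'old-frame',np.median(loc(X.reshape(-1,3)[k][:,:2],[.5187,-.1013,.4185]),0).round(4),np.nanmedian(zz[k]),zz[k].max(),k.sum())
E
python3 m3.py
```

```text
[ 0.51812364 -0.10012693  0.41805704] 0.42167141143360565 1571
handle [-0.10512058 -0.01397255] 0.6100189801241402 1430
pad [nan nan] nan 0
q-frame [-0.0175 -0.1227] old-frame [-0.0176 -0.1213] 0.17935694058177165 0.1872195608040682 97
q-frame [ 0.0785 -0.1214] old-frame [ 0.0784 -0.1201] 0.16848908668204932 0.17925146645863876 128m3.py:17: RuntimeWarning: Mean of empty slice.
  m=r&(zz>.115)&(zz<.13)&(L[:,1]<-.105)&(L[:,0]<-.025);print('pad',L[m].mean(0),zz[m].mean(),m.sum())
  ret = um.true_divide(
  ret = ret.dtype.type(ret / rcount)
```

>>> arm_command:
  moves: [-1,-0.9,-0.7,0,0,-1,-0.9,-0.7,0,0,-1,-0.9,-0.7,0,0,-1,-0.9,-0.7,0,0,-1,-0.9,-0.68,0,0,-1,0,0,0,0,-1,0,0,0.8,0,-1,0,0,0.8,0,-1,0,0,0.2,0,-1,0,0,0,0]

```text
t: 16.68
tool_pos: [0.547, -0.2176, 0.1696]
eef_rot: [3.138, -0.003, -2.721]
wrist_force: [-1.0, 0.8, 0.2]
grip_width: 0.001
grip_force: 0.0
```

```bash
python3 st.py
```

```text
t 16.68 local mm [ -21.4 -117.8  169.6] yawerr 0.0023 rp [ 3.138e+00 -3.000e-03] F [-1.   0.8  0.2] g 0.0 j [ 0.29  0.57  0.07  1.72 -0.05  0.86  2.37]
```

>>> arm_command:
  moves: [-1,0.18,-0.19,0.25,0,-1,0.05,0,0.25,0,-1,0.05,0,0.25,0,-1,0.07,0,0.25,0,-1,0.07,0,0.25,0,-1,0.07,0,0.25,0,-1,0.06,0,0.25,0,-1,0.06,0,0.25,0,-1,0.05,0,0.25,0,-1,0.05,0,0.25,0,-1,0.04,0,0.25,0,-1,0.03,0,0.2,0]

```text
t: 17.68
tool_pos: [0.5322, -0.2316, 0.097]
eef_rot: [3.141, -0.0, -2.722]
wrist_force: [-0.3, 0.7, 0.9]
grip_width: -0.002
grip_force: 0.3
```

```bash
python3 st.py
```

```text
t 17.68 local mm [ -40.6 -124.5   97. ] yawerr 0.0009 rp [ 3.141 -0.   ] F [-0.3  0.7  0.9] g -0.0 j [ 0.33  0.65  0.06  1.81 -0.06  0.68  2.4 ]
```

Next I'll press slowly the last ~10 mm.

>>> arm_command:
  moves: [-1,0,0,0.12,0,-1,0,0,0.12,0,-1,0,0,0.1,0,-1,0,0,0.06,0,-1,0,0,0,0]

```text
t: 18.1
tool_pos: [0.5325, -0.2316, 0.0879]
eef_rot: [3.141, 0.0, -2.722]
wrist_force: [-0.1, 0.4, 0.3]
grip_width: 0.002
grip_force: 0.1
```

```bash
python3 st.py
```

```text
t 18.1 local mm [ -40.3 -124.7   87.9] yawerr 0.0009 rp [3.141 0.   ] F [-0.1  0.4  0.3] g 0.0 j [ 0.33  0.67  0.06  1.82 -0.06  0.66  2.41]
```

>>> arm_command:
  moves: [-1,0,0,0.05,0,-1,0,0,0.03,0,-1,0,0,0,0]

```text
t: 18.35
tool_pos: [0.5327, -0.2318, 0.0873]
eef_rot: [-3.141, 0.001, -2.722]
wrist_force: [-2.9, 0.5, 11.0]
grip_width: -0.004
grip_force: 5.4
```

```bash
python3 st.py
```

```text
t 18.35 local mm [ -40.3 -124.9   87.3] yawerr 0.0008 rp [-3.141e+00  1.000e-03] F [-2.9  0.5 11. ] g -0.0 j [ 0.33  0.67  0.06  1.82 -0.06  0.66  2.41]
```

>>> arm_command:
  moves: [-1,0,0,0.04,0,-1,0,0,0,0,-1,0,0,0,0]

```text
t: 18.6
tool_pos: [0.5327, -0.2319, 0.087]
eef_rot: [-3.141, 0.001, -2.722]
wrist_force: [-4.3, 1.7, 15.5]
grip_width: -0.001
grip_force: 7.9
```

>>> arm_command:
  moves: [-1,0,0,-0.5,0,-1,0,0,-1,0,-1,0,0,-1,0,-1,0,0,-1,0,-1,0,0,-1,0,-1,1,0,-0.5,0,-1,1,0,0,0,-1,1,0,0,0,-1,1,0,0,0,-1,1,0,0,0,-1,0,0,0,0,-1,0,0,0,0]

```text
t: 19.6
tool_pos: [0.4174, -0.2834, 0.2102]
eef_rot: [-3.141, 0.0, -2.725]
wrist_force: [0.3, 0.7, -0.3]
grip_width: -0.001
grip_force: 0.0
```

```bash
python3 st.py; sed -e "s/top0/t3/" m2.py | sed '/^for x0/,$d' > m3.py; cat >> m3.py <<'E'
k=r&(p.max(2).ravel()<80)&(zz>.115)&(zz<.14)&(L[:,1]<-.11)&(L[:,0]<-.02);print('pad z',np.percentile(zz[k],[5,50,95]),'x',np.percentile(L[k][:,0],[2,50,98]),k.sum())
A=np.c_[L[k],np.ones(k.sum())];print('pad tilt',np.linalg.lstsq(A,zz[k],rcond=None)[0])
E
python3 -c "
from h import *
p=snap('top','t3')[0];s=snap('scene','s12')[0]
cv2.imwrite('pics/fin.png',np.hstack([cv2.resize(s[190:300,240:380],(400,314)),cv2.resize(p[130:290,235:439],(400,314))]))"
python3 m3.py; python3 ang.py scene s13
```

```text
t 19.6 local mm [-166.5 -125.2  210.2] yawerr -0.0019 rp [-3.141  0.   ] F [ 0.3  0.7 -0.3] g -0.0 j [ 0.48  0.4   0.08  1.9  -0.04  0.84  2.57]
[ 0.51792057 -0.10013889  0.41841354] 0.3014928844268296 1519
handle [ 0.04399439 -0.12203364] 0.19486846608061503 88
pad [-0.04018357 -0.12359117] 0.12463106614038226 119
pad z [0.12140725 0.12484019 0.12749241] x [-0.05079757 -0.03989883 -0.02587263] 100
pad tilt [-0.02465066 -0.01539276  0.12185285]
board 1006 slope deg -0.2 z at axis 94.8 x range -43.0 45.0 zmax 98.0
alu 840 slope deg 0.4 z at axis 99.2 x range -70.0 61.0 zmax 102.5
```

View pics/fin.png

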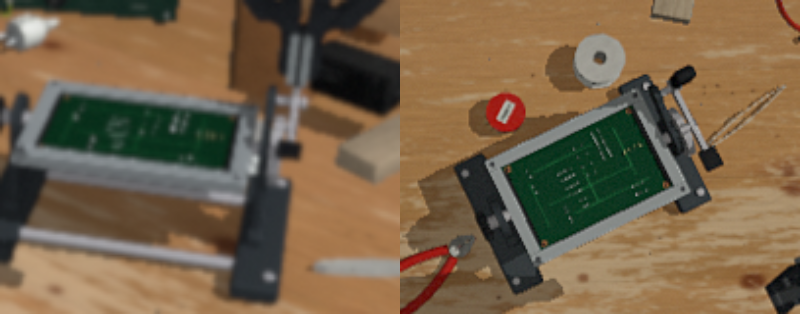

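The board is solder side up and level, and the latch pad and handle are back at their starting home readings (pad z 124.6 mm both times). The robot is clear of everything.

```bash
python3 -c "
from workcell import ctrl
print(ctrl.close_job())"
```

```text
the job is handed in; nothing more can be done
None
```

The job is handed in at about 20 s of the 61 s allowed: the board is solder side up and level at its stop, the latch is home by measurement, the holder moved less than 2 mm, and the hardest push was 55 N at the wrist.

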